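# Lock the specimen pots away in the push-and-turn safety jar

### The arm

A 6-joint arm with a two-finger parallel gripper is mounted at the origin on the work surface. World frame = base frame: x ahead of the robot, y to its left, z up, the work surface at z = 0. Lengths are in m, angles in rad, forces in N, time in s.
With the tool pointing down it reaches from about 0.275 to 0.775 m from the base axis. Payload 14.6 kg.
Tool frame: the origin (TCP) lies between the finger pads; the fingertips stand 8 mm ahead of it and the grasp point (between the pads) lies 11 mm behind it (ctrl.tcp_to_tips is the distance from the TCP to the fingertips, in m); z points along the fingers, y is the line along which they close (so a half turn about z gives the same grasp; the last joint's range is limited). The gripper opens to 85 mm and grips with 20 to 120 N. Pads are 22 mm wide; open, the fingers measure 114 mm over their backs; the gripper's body (76 mm by 85 mm) begins 54 mm behind the grasp point. The pads swing forward as they close: fully open they stand 13 mm farther back than shut.
Start: joints at [-1.309, 0.263, -0.048, 1.259, 0, 1.415], TCP at [0.213, -0.48, 0.239] pointing down, gripper open.
Joint ranges: [-2.65, 2.65], [-0.89, 1.7], [-1.18, 1.37], [-2.13, 2.11], [-1.35, 1.29], [-3.14, 3.14]. Speed limits (rad/s): [1.89, 1.89, 2.57, 2.79, 3.14, 3.14].

### API

Orientations are given as a unit quaternion [x, y, z, w].
In Python, from plant import ctrl, get_image, camera_params gives the robot as it stands. Calls block until the motion is done:
- ctrl.move_to(position, orientation): joint-space move of the TCP to a pose.
- ctrl.line_to(position, rotation=None, feed=0.15, max_force=None): straight line of the TCP; rotation=None keeps the orientation; feed is the mean speed in m/s. With max_force (N) it stops when the force on the tool has changed by that much, and returns True; else False.
- ctrl.move_joints(angles): joint-space move.
- ctrl.move_gripper(opening): finger opening in m; the grip force is fixed at half the most; returns when the fingers have stopped.
- ctrl.pause(seconds).
- ctrl.solve_ik(position, orientation): joint angles nearest the present ones, or None.
- ctrl.observe(): the state.
- get_image(name): name is "scene" or "top"; returns the picture (420x560x3 uint8, red, green, blue); there is no depth.
- camera_params(name): a dict with "fx", "fy", "cx", "cy" (pixels), "dist" ([k1, k2, p1, p2, k3] as OpenCV has them; the pictures are not rectified), "R" (3x3) and "t" (3): a world point X has camera coordinates R X + t. Camera axes: x right, y down, z forward; pixel columns grow to the right and rows downward; lengths in m; the calibration is good to about 2 mm. A picture is of the moment at which its call begins. camera_params takes no time and is no camera call.
A pose or a line that the arm cannot do raises ctrl.MotionError and nothing moves.
- ctrl.finish_job(): hands the job in; it is judged then, once.
The state is a dict: "time": time; "qpos": joint angles; "joint_velocities": joint speeds; "joint_efforts": joint torques, N m; "eef_pos": TCP position; "eef_rot": TCP orientation; "force": force on the tool from outside, world axes, zero at the start; "torque": the same for the moment, N m; "finger_gap": finger opening in m; "grip_force": force on a finger pad.
Only numpy, scipy, OpenCV 4.12 (cv2) and the standard library are available. Lean on these libraries where they do the work, as an engineer would, in place of code of your own. Each camera call takes 0.05 s, during which the arm holds its last target. There are 200 camera calls.

### The job

At the end of the biology lesson, lock the specimen pots away: press the safety jar's cap down and turn it to unlock it, take it off and lay it rim down, flat in the pocket of the grey cap rest. Drop every squat specimen pot on the bench into the jar while the cap lies there, then put the cap back on, press and turn it until it is fully locked, and let go. Leave the other things on the bench where they are.

Things in the scene. Friction and masses are not known exactly. Their poses are not given: they have to be found in the camera images.
- jar: Amber jar, 86 mm across, clamped upright in a fixed round black base (108 mm across, 10 mm high). Origin: centre of the base's underside, on the bench; z up. Inner floor at z = 13 mm. Its x axis runs through the two claws on the neck; a rib runs down the jar's side below each claw.
- jar_mouth (a point): Centre of the jar's mouth, level with its rim, 98 mm above the jar's origin. The mouth is 54 mm across inside, the neck 62 mm outside.
- claw (a point): Top of one of two grey bayonet claws (jar's +x and -x sides, 20 mm wide, reaching 36 mm from the axis, tops level with the rim). Under each is a notch between a 4 mm deep ratchet tooth (anticlockwise side, seen from above) and a tall stop (clockwise side).
- collar (a joint): Sprung grey collar round the neck that pushes the cap's rim up: m pushed down, 0 free (cap off or unlocked), 0.0025 cap locked, 0.0075 to 0.010 cap pressed so that it can turn (0.010 is the end). Springs back with about 6 N at 0.0025 and 11 N at 0.0085.
- cap: White push-and-turn cap, 85 mm across, 70 g; skirt 24 mm high, open rim below. On top a grip bar 56 mm long (along cap x), 14 wide, 22 high. Origin: centre of the open rim; z from rim to bar. Two lugs inside the skirt under the bar's ends (+x and -x; alike, a half turn makes no difference). Locked: origin 88 mm above the jar's, bar in line with the claws (about 3 degrees of play).
- cap_top (a point): Centre of the cap's flat top at the foot of the grip bar, 24 mm above its rim. To unlock: press straight down 5 to 7 mm and, keeping it down, turn anticlockwise (seen from above) 40 to 120 degrees; the spring then lifts it to 2.5 mm above its locked height and it comes straight off. The ratchet must not be forced.
- cap_grip (a point): Centre of the grip bar, 35 mm above the cap's rim. To lock: set the cap on straight, bar 45 to 110 degrees anticlockwise of the claws' line, press down until its rim is 81 to 83 mm above the jar's origin, keep it down and turn clockwise until it stops with the bar in line with the claws, then let go: it springs up into the notches.
- rest: Grey cap rest fixed to the bench: shallow square tray 108 mm outside, 12 mm high, walls 5 mm, floor 5 mm thick, with one square pocket 98 mm wide. Origin: centre of its underside.
- pot1: Squat round specimen pot, amber with a black lid, 27 mm across and 26 mm high, 22 g, shut for good. Origin: centre of its underside; z towards the lid. Starts upright on or near the white paper sheet in the middle of the bench; two to four of the five possible pots are there, the others are absent.
- pot2: Squat round specimen pot, amber with a black lid, 27 mm across and 26 mm high, 22 g, shut for good. Origin: centre of its underside; z towards the lid. Starts upright on or near the white paper sheet in the middle of the bench; two to four of the five possible pots are there, the others are absent.
- pot3: Squat round specimen pot, amber with a black lid, 27 mm across and 26 mm high, 22 g, shut for good. Origin: centre of its underside; z towards the lid. Starts upright on or near the white paper sheet in the middle of the bench; two to four of the five possible pots are there, the others are absent.
- pot4: Squat round specimen pot, amber with a black lid, 27 mm across and 26 mm high, 22 g, shut for good. Origin: centre of its underside; z towards the lid. Starts upright on or near the white paper sheet in the middle of the bench; two to four of the five possible pots are there, the others are absent.
- pot5: Squat round specimen pot, amber with a black lid, 27 mm across and 26 mm high, 22 g, shut for good. Origin: centre of its underside; z towards the lid. Starts upright on or near the white paper sheet in the middle of the bench; two to four of the five possible pots are there, the others are absent.
- dropper: Bystander: a taller round bottle, 32 mm across, 70 mm high, standing. Origin at its underside.
- tile: Bystander: white ceramic dissecting tile 100 x 100 x 12 mm with bits of flower. Origin at its underside.
- eraser: Bystander: white eraser 50 x 24 x 14 mm. Origin at its underside.
- lens: Bystander: hand lens lying flat, 56 mm across, 8 mm thick, handle 80 mm long along its -x. Origin under the centre of the glass.
- pencil: Bystander: orange pencil, 165 mm long, lying along its x, 8 mm thick. Origin under its middle.
- dish: Bystander: shallow glass dish 90 mm across, 16 mm high. Origin at its underside.
Things that resemble listed ones, but are neither listed nor needed, are in the scene too. Several things have the shape of the cap; the one meant has the colours described above.

How it is judged:
On the way, in this order (a step that is already met when the one before it is completed fails the run):
1. the cap is pressed down on the jar and, pressed, turned past the ratchet (z of cap in the frame of jar between 0.077 and 0.0855 m and angle between the x axis of cap and the x axis of jar, either way round above 0.3 rad and horizontal distance between cap and jar below 0.006 m).
2. the cap lies rim down, flat in the pocket of the cap rest, let go (horizontal distance between cap and rest below 0.012 m and z of cap in the frame of rest between 0.002 and 0.009 m and angle between cap's own z axis and vertical below 0.08 rad and contact force between cap and the fingers below 0.1 N and linear speed of cap below 0.02 m/s), for 0.2 s.
3. every pot is inside the jar while the cap still lies rim down in the rest (horizontal distance between each of pot1, pot2, pot3, pot4, pot5 and jar below 0.042 m and z of pot1 in the frame of jar between 0.005 and 0.092 m and z of pot2 in the frame of jar between 0.005 and 0.092 m and z of pot3 in the frame of jar between 0.005 and 0.092 m and z of pot4 in the frame of jar between 0.005 and 0.092 m and z of pot5 in the frame of jar between 0.005 and 0.092 m and horizontal distance between cap and rest below 0.02 m and z of cap in the frame of rest below 0.015 m and angle between cap's own z axis and vertical below 0.12 rad), for 0.2 s.
At the end, for the whole second after the job is handed in: Every pot present is inside the jar; the cap is on it, upright and locked: its origin 86 to 90 mm above the jar's (sprung up into the notches, not still pressed), its bar within 9 degrees of the claws' line, centred within 5 mm, let go and at rest (z of cap in the frame of jar between 0.0858 and 0.0898 m and angle between the x axis of cap and the x axis of jar, either way round below 0.16 rad and horizontal distance between cap and jar below 0.005 m and angle between cap's own z axis and vertical below 0.08 rad and horizontal distance between each of pot1, pot2, pot3, pot4, pot5 and jar below 0.042 m and z of pot1 in the frame of jar between 0.005 and 0.092 m and z of pot2 in the frame of jar between 0.005 and 0.092 m and z of pot3 in the frame of jar between 0.005 and 0.092 m and z of pot4 in the frame of jar between 0.005 and 0.092 m and z of pot5 in the frame of jar between 0.005 and 0.092 m and linear speed of cap below 0.02 m/s and contact force between cap and the fingers below 0.1 N); the robot touches nothing.
It fails at once if a bystander (dropper bottle, tile, eraser, lens, pencil or dish) is moved more than 30 mm or the dropper bottle knocked over (distance of any of dropper, tile, eraser, lens, pencil, dish from where it was at the start of the episode above 0.03 m or angle between dropper's own z axis and vertical above 0.6 rad).
Of pot1, pot2, pot3, pot4, pot5 only 2 to 4 are there at a start; the rules pass over those that are not, and their reading is None.
At some moment in a run one of pot1, pot2, pot3, pot4, pot5 may be knocked a few centimetres aside while the robot is not near it.
It also fails if it takes over 210 s, if anything falls off the work surface, if the arm or the gripper's body presses on something with over 40 N, if the wrist force passes 120 N, or if a joint passes its speed limit or range.

## Working session

There is one attempt and no reset: what is moved stays moved. The work goes in short steps, each a Python script; the robot and the scene stay as the last script left them, time stands still between calls to the robot, and variables do not carry over. Pictures are saved under pics/ and viewed, at most 14 in all, crops included, and the job is handed in when it is done.

```bash
ls; mkdir -p pics; python3 - <<'E'
from plant import ctrl,get_image,camera_params
import cv2,numpy as np
for n in("top","scene"):
    im=get_image(n); cv2.imwrite(f"pics/{n}0.png",cv2.resize(im[:,:,::-1],(800,600),interpolation=cv2.INTER_CUBIC)); cv2.imwrite(f"{n}0_raw.png",im[:,:,::-1])
    p=camera_params(n); print(n,{k:np.round(v,3).tolist() for k,v in p.items()}, np.round(-np.array(p['R']).T@p['t'],3))
o=ctrl.observe();print(o['eef_pos'],o['eef_rot'],o['time'],o['finger_gap'])
E
```

```text
pics
top {'fx': 523.926, 'fy': 523.926, 'cx': 274.083, 'cy': 215.846, 'dist': [-0.024, 0.0, 0.0, 0.0, 0.0], 'R': [[-0.017, -1.0, -0.007], [-0.985, 0.018, -0.17], [0.17, 0.004, -0.985]], 't': [0.073, 0.573, 1.13]} [0.374 0.059 1.211]
scene {'fx': 402.384, 'fy': 402.384, 'cx': 278.104, 'cy': 202.867, 'dist': [-0.04, 0.0, 0.0, 0.0, 0.0], 'R': [[-0.773, 0.634, -0.009], [0.339, 0.401, -0.851], [-0.537, -0.661, -0.524]], 't': [0.418, -0.113, 1.213]} [1.012 0.582 0.544]
[ 0.21247476 -0.47984581  0.23887659] [ 9.78362333e-01  2.06898343e-01 -1.76643683e-05 -4.69417633e-04] 0.1 0.08541277295603696
```

View pics/top0.png

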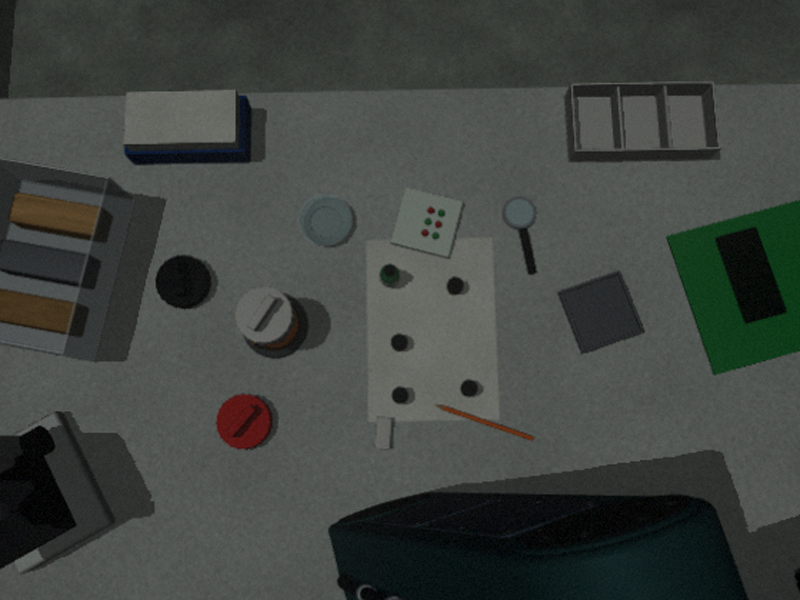

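View pics/scene0.png

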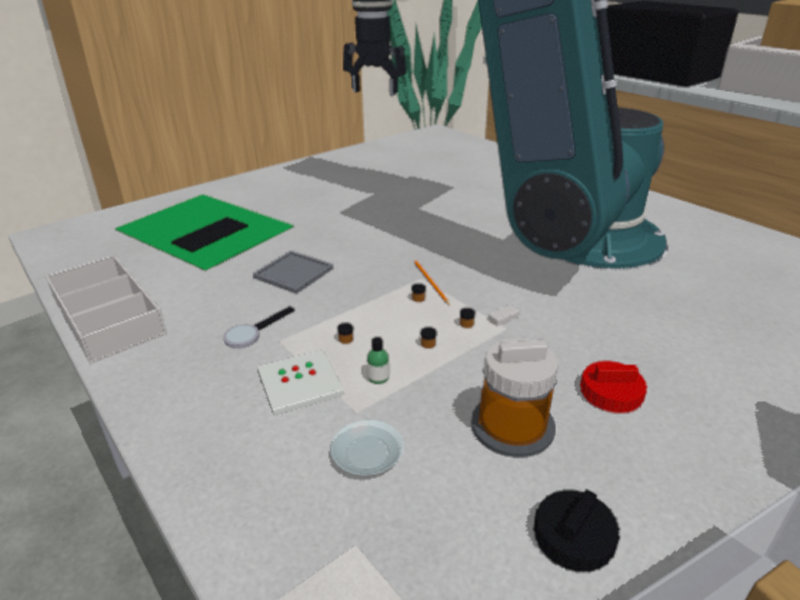

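```bash
cat > h.py <<'E'
from plant import ctrl,get_image,camera_params
import cv2,numpy as np
from scipy.spatial.transform import Rotation as Ro
def K(p): return np.array([[p['fx'],0,p['cx']],[0,p['fy'],p['cy']],[0,0,1]])
def px2w(n,uv,z):
    p=camera_params(n); R=np.array(p['R']); t=np.array(p['t'])
    uv=np.array(uv,float).reshape(-1,1,2); xy=cv2.undistortPoints(uv,K(p),np.array(p['dist'])).reshape(-1,2)
    d=np.c_[xy,np.ones(len(xy))]@R; c=-R.T@t
    return (c+d*((z-c[2])/d[:,2])[:,None])[:,:2]
def w2px(n,X):
    p=camera_params(n); return cv2.projectPoints(np.array(X,float).reshape(-1,1,3),cv2.Rodrigues(np.array(p['R']))[0],np.array(p['t']),K(p),np.array(p['dist']))[0].reshape(-1,2)
def down(yaw): # tool z down, tool y (closing) at world angle yaw+90deg -> tool x along yaw
    return (Ro.from_euler('z',yaw)*Ro.from_euler('x',np.pi)).as_quat()
E
python3 - <<'E'
from h import *
im=cv2.imread("top0_raw.png"); print(ctrl.tcp_to_tips)
def crop(x,y,w,h,s): return cv2.resize(np.clip(im[y:y+h,x:x+w].astype(float)*1.6,0,255).astype(np.uint8),None,fx=s,fy=s,interpolation=cv2.INTER_CUBIC)
cv2.imwrite("pics/c1.png",np.hstack([crop(145,180,80,80,5),crop(380,180,80,80,5)]))
cv2.imwrite("pics/c2.png",crop(250,160,130,150,4))
g=im.max(2); roi=np.zeros_like(g); roi[165:295,255:352]=1
m=((g<45)&(roi>0)).astype(np.uint8)
n,l,s,c=cv2.connectedComponentsWithStats(m)
for i in range(1,n):
    if s[i,4]>20: print(s[i],c[i],px2w("top",c[i],.026)[0])
E
```

```text
0.008
[267 185  12  16 115] [273.16521739 191.69565217] [0.63488256 0.06419192]
[313 194  12  12 106] [318.35849057 199.74528302] [ 0.61398962 -0.03973331]
[274 234  12  12 106] [279.18867925 239.40566038] [0.52349066 0.05231552]
[323 266  11  11 102] [328.03921569 271.29411765] [ 0.44915284 -0.05643956]
[275 271  11  11  99] [279.86868687 276.33333333] [0.43975244 0.05233273]
```

View pics/c1.png

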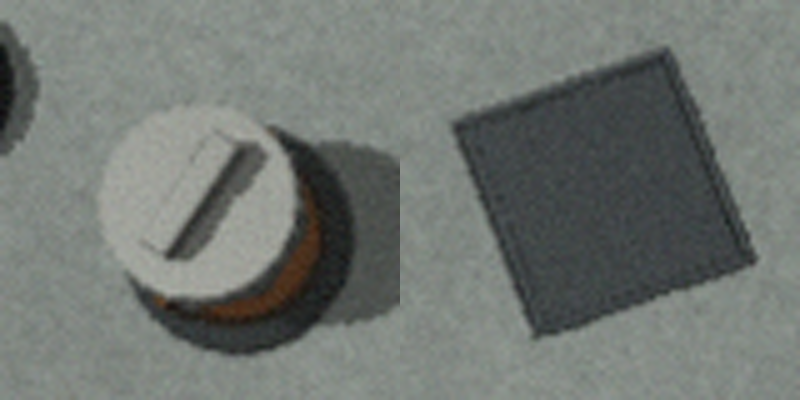

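View pics/c2.png

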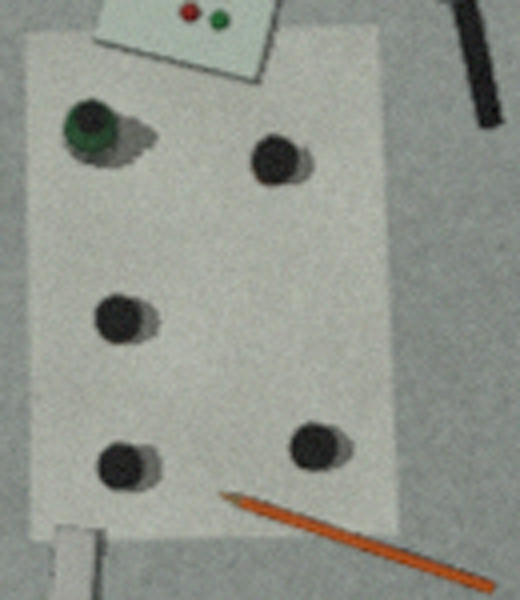

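```bash
python3 - <<'E'
from h import *
f=lambda a,ox,oy:(np.array(a,float)+.5)/5-.5+[ox,oy]
print("disc",px2w("top",f([[198.5,202]],145,180),.112))
b=px2w("top",f([[215,130],[240,143],[168,257],[142,242]],145,180),.134); print("bar",b.mean(0)); d=b[0]-b[3]+b[1]-b[2]; print(np.degrees(np.arctan2(d[1],d[0])),np.linalg.norm(d)/2)
print("base",px2w("top",f([[236,237]],145,180),.009))
r=px2w("top",f([[53,123],[268,46],[358,263],[134,340]],380,180),.012);print("rest",r.mean(0),np.linalg.norm(r-np.roll(r,1,0),axis=1))
# scene-image check: cap disc outline
im=cv2.imread("scene0_raw.png")
for n,X in(("cap",[.50,.23,.112]),("rest",[*r.mean(0),.012])): print(n,w2px("scene",[X])*800/560)
hsv=cv2.cvtColor(cv2.imread("top0_raw.png"),cv2.COLOR_BGR2HSV); c=hsv[:,:,2]; 
roi=c[195:245,160:210]; m=(roi>125).astype(np.uint8); print(np.percentile(c,[50,90]),roi[25,20:30])
cs,_=cv2.findContours(m,0,1); k=max(cs,key=cv2.contourArea); 
e=cv2.fitEllipse(cv2.convexHull(k)); print(e, px2w("top",np.array(e[0])+[160,195],.112))
E
```

```text
disc [[0.5578069  0.25406768]]
bar [0.5580797  0.25319233]
-32.15381638479412 0.055911429413245346
base [[0.55822091 0.25471205]]
rest [ 0.56931165 -0.27606936] [0.10701128 0.10869287 0.10898611 0.11110699]
cap [[535.05005209 331.45723968]]
rest [[292.79325118 268.21402705]]
[82. 91.] [100 101  97  98  85  53  34  42  49  58]Traceback (most recent call last):
  File "<stdin>", line 12, in <module>
ValueError: max() iterable argument is empty
```

```bash
python3 - <<'E'
from h import *
J=np.array([.558,.254]); y0=np.radians(-32.2)
for k in (0,np.pi):
    for a in(0,75): 
        q=ctrl.solve_ik([*J,.122],down(y0+k+np.radians(a))); print(k,a,None if q is None else np.round(q,2))
E
cat >> h.py <<'E'
def st(): o=ctrl.observe(); return ("t",round(o['time'],1),"p",np.round(o['eef_pos'],4).tolist(),"F",np.round(o['force'],1).tolist(),"T",np.round(o['torque'],2).tolist(),"gap",round(o['finger_gap'],4),"gf",round(float(np.max(o['grip_force'])),1))
def shot(n,name,x,y,w,h,s,gain=1.6):
    im=get_image(n)[:,:,::-1]; cv2.imwrite(f"{name}_raw.png",im)
    cv2.imwrite(f"pics/{name}.png",cv2.resize(np.clip(im[y:y+h,x:x+w].astype(float)*gain,0,255).astype(np.uint8),None,fx=s,fy=s,interpolation=cv2.INTER_CUBIC))
E
```

```text
0 0 [ 0.29  0.47 -0.05  1.05  0.   -2.29]
0 75 [ 0.29  0.47 -0.05  1.05  0.    2.69]
3.141592653589793 0 [ 0.29  0.47 -0.05  1.05  0.    0.86]
3.141592653589793 75 [ 0.29  0.47 -0.05  1.05  0.   -0.45]
```

```bash
python3 - <<'E'
from h import *
J=[.558,.254]; y0=np.radians(147.8)
ctrl.move_to([*J,.25],down(y0)); ctrl.move_gripper(.04)
print(ctrl.line_to([*J,.15],feed=.15)); print(st())
print(ctrl.line_to([*J,.1225],feed=.04,max_force=8)); print(st())
ctrl.move_gripper(0.0); print(st())
shot("scene","g1",300,190,160,150,5,1.1)
E
```

```text
False
('t', 4.3, 'p', [0.5584, 0.2541, 0.1509], 'F', [0.7, -0.5, 0.2], 'T', [0.03, -0.02, -0.03], 'gap', 0.0397, 'gf', 0.0)
False
('t', 5.1, 'p', [0.5581, 0.254, 0.1226], 'F', [-0.9, 0.5, 0.2], 'T', [-0.01, 0.02, -0.06], 'gap', 0.0396, 'gf', 0.0)
('t', 5.5, 'p', [0.5582, 0.2541, 0.1229], 'F', [-0.9, 0.9, 4.9], 'T', [0.13, 0.12, -0.09], 'gap', 0.0126, 'gf', 61.6)
```

View pics/g1.png

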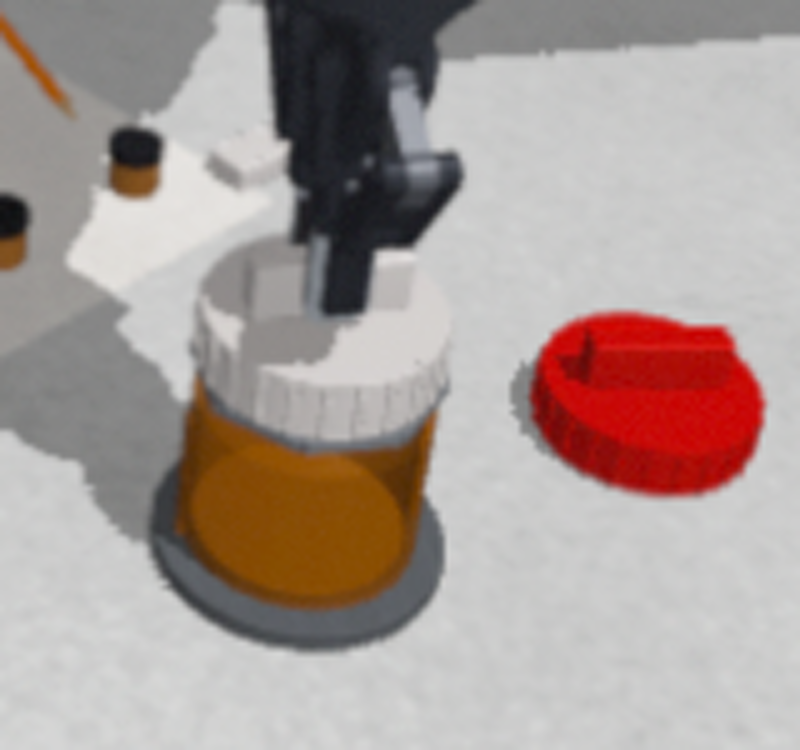

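```bash
python3 - <<'E'
from h import *
J=[.558,.254]; y0=147.8
for z in (.1205,.1185,.1165): ctrl.line_to([*J,z],feed=.02); ctrl.pause(.15); print(st())
E
```

```text
('t', 5.9, 'p', [0.5582, 0.2541, 0.1209], 'F', [-1.2, 0.8, 6.1], 'T', [0.1, 0.2, -0.05], 'gap', 0.0128, 'gf', 61.9)
('t', 6.3, 'p', [0.5582, 0.2541, 0.119], 'F', [-1.4, 0.7, 8.5], 'T', [0.11, 0.32, -0.04], 'gap', 0.0126, 'gf', 62.2)
('t', 6.7, 'p', [0.5583, 0.2541, 0.1172], 'F', [-1.6, -0.0, 10.5], 'T', [0.03, 0.4, -0.08], 'gap', 0.0127, 'gf', 62.4)
```

```bash
python3 - <<'E'
from h import *
J=[.558,.254]; y0=147.8
for a in (8,16,25,40,55,72):
    ctrl.move_to([*J,.1165],down(np.radians(y0+a))); ctrl.pause(.1); print(a,st())
    if abs(ctrl.observe()['torque'][2])>1.0: print("STOP");break
E
```

```text
8 ('t', 7.1, 'p', [0.5584, 0.2541, 0.1173], 'F', [-0.1, -0.4, 10.0], 'T', [-0.11, 0.19, 0.33], 'gap', 0.0128, 'gf', 62.3)
16 ('t', 7.4, 'p', [0.5586, 0.2541, 0.1173], 'F', [0.3, -0.1, 9.3], 'T', [-0.03, 0.06, 0.31], 'gap', 0.0127, 'gf', 62.3)
25 ('t', 7.8, 'p', [0.5586, 0.2541, 0.1173], 'F', [0.3, -0.9, 10.0], 'T', [-0.09, 0.07, 0.25], 'gap', 0.0127, 'gf', 62.3)
40 ('t', 8.3, 'p', [0.5587, 0.2541, 0.1173], 'F', [0.4, 0.2, 9.7], 'T', [-0.08, 0.05, 0.26], 'gap', 0.0127, 'gf', 62.3)
55 ('t', 8.7, 'p', [0.5586, 0.2541, 0.1173], 'F', [-0.5, -0.4, 10.0], 'T', [-0.01, -0.01, 0.3], 'gap', 0.0128, 'gf', 62.3)
72 ('t', 9.2, 'p', [0.5587, 0.2541, 0.1173], 'F', [0.0, -0.8, 10.2], 'T', [-0.04, -0.04, 0.3], 'gap', 0.0125, 'gf', 62.3)
```

```bash
python3 - <<'E'
from h import *
J=[.558,.254]; R=[.5693,-.2761]; D=down(np.radians(219.8))
ctrl.line_to([*J,.15],feed=.05); print(st())
ctrl.line_to([*J,.22],feed=.1); print(st())
ctrl.move_to([*R,.20],D); 
ctrl.line_to([*R,.06],feed=.12); print(st())
shot("top","r1",360,160,110,110,5)
E
```

```text
('t', 10.0, 'p', [0.5578, 0.2539, 0.1497], 'F', [0.7, 0.0, -0.3], 'T', [-0.04, 0.01, -0.02], 'gap', 0.0127, 'gf', 60.8)
('t', 10.9, 'p', [0.5578, 0.2539, 0.2193], 'F', [0.3, 0.4, -0.0], 'T', [-0.05, -0.0, -0.02], 'gap', 0.0124, 'gf', 60.8)
('t', 14.1, 'p', [0.5697, -0.2763, 0.0607], 'F', [0.4, -0.3, -0.6], 'T', [-0.01, -0.01, 0.03], 'gap', 0.0126, 'gf', 60.8)
```

View pics/r1.png

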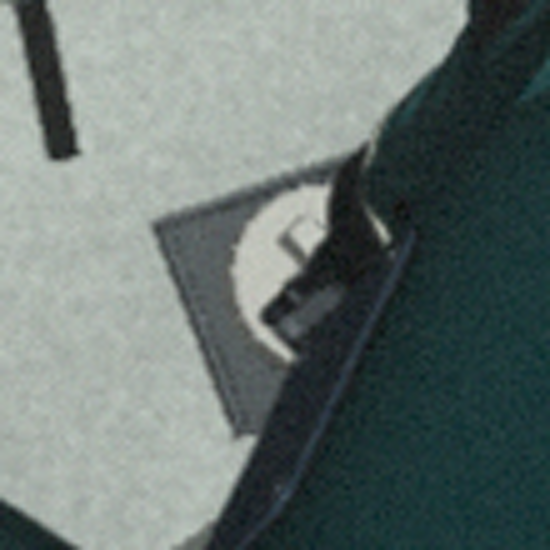

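```bash
python3 - <<'E'
from h import *
R=[.5693,-.2761]; J=[.558,.254]
print(ctrl.line_to([*R,.0375],feed=.02,max_force=4)); print(st())
ctrl.move_gripper(.04); print(st())
ctrl.line_to([*R,.2],feed=.15)
ctrl.move_to([.45,.32,.28],down(np.radians(180)))
shot("top","r2",140,140,340,180,2.35)
E
```

```text
True
('t', 15.1, 'p', [0.5692, -0.276, 0.0399], 'F', [-2.0, 1.7, 7.8], 'T', [0.09, 0.24, 0.03], 'gap', 0.0127, 'gf', 62.0)
('t', 15.5, 'p', [0.5688, -0.2758, 0.0392], 'F', [0.0, -0.2, 0.8], 'T', [0.01, 0.02, 0.04], 'gap', 0.0399, 'gf', 0.0)
```

View pics/r2.png

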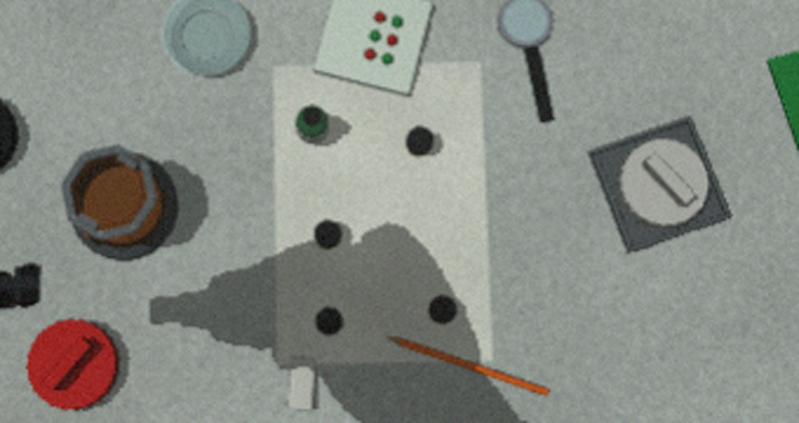

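```bash
cat >> h.py <<'E'
J=[.558,.254]; D=down(np.pi); V=[.45,.32,.28]
def pots():
    im=get_image("top"); g=im.max(2); m=(g<40).astype(np.uint8); out=[]
    n,l,s,c=cv2.connectedComponentsWithStats(m)
    for i in range(1,n):
        x,y=px2w("top",c[i],.026)[0]
        if 60<s[i,4]<190 and s[i,2]<16 and s[i,3]<18 and .33<x<.72 and -.2<y<.18 and np.hypot(x-.635,y-.064)>.03: out.append((x,y,int(s[i,4])))
    return out
def pick(x,y,dx=0,dy=0):
    ctrl.move_to([x,y,.12],D); ctrl.move_gripper(.055)
    if ctrl.line_to([x,y,.012],feed=.1,max_force=10): print("contact",st())
    ctrl.move_gripper(0); g=ctrl.observe()['finger_gap']; print("grip",st())
    ctrl.line_to([x,y,.17],feed=.15)
    if g<.02: ctrl.move_gripper(.055); ctrl.move_to(V,D); return False
    ctrl.move_to([J[0]+dx,J[1]+dy,.17],D); print("held",round(ctrl.observe()['finger_gap'],4))
    ctrl.line_to([J[0]+dx,J[1]+dy,.109],feed=.1,max_force=12); print(st())
    ctrl.move_gripper(.048); ctrl.line_to([J[0]+dx,J[1]+dy,.17],feed=.15); ctrl.move_to(V,D); return True
E
python3 - <<'E'
from h import *
ps=pots(); print(ps)
p=min(ps,key=lambda p:np.hypot(p[0]-.523,p[1]-.052)); print(pick(p[0],p[1],-.006,0)); print(pots())
shot("top","p1",140,140,340,180,2.35)
E
```

```text
[(np.float64(0.6138238262176283), np.float64(-0.03941371412520684), 99), (np.float64(0.5232542957098705), np.float64(0.05245938201325109), 102), (np.float64(0.4491661742932371), np.float64(-0.056246232042476065), 107), (np.float64(0.44020765418310975), np.float64(0.0528945992346405), 104)]
grip ('t', 22.1, 'p', [0.5236, 0.0524, 0.0126], 'F', [-1.9, -0.2, 8.9], 'T', [-0.03, 0.34, 0.01], 'gap', 0.0241, 'gf', 58.3)
held 0.0244
('t', 24.9, 'p', [0.5523, 0.2538, 0.1096], 'F', [-0.2, -0.6, 0.2], 'T', [0.05, 0.06, -0.01], 'gap', 0.0245, 'gf', 58.8)
True
[(np.float64(0.6138023898962338), np.float64(-0.03951244843537279), 98), (np.float64(0.44875815659110824), np.float64(-0.056188908739719844), 106), (np.float64(0.4402564118111785), np.float64(0.052523012220830126), 100)]
```

View pics/p1.png

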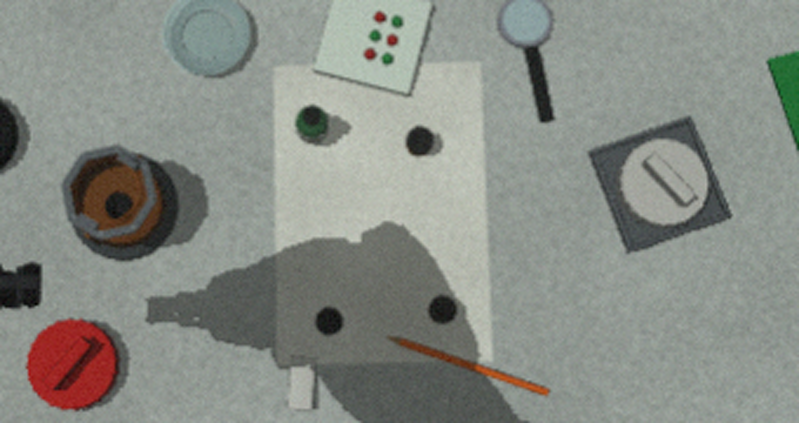

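```bash
sed -i 's/,\.012\],feed/,.014],feed/' h.py; python3 - <<'E'
from h import *
off=[(.007,0),(0,.007),(0,-.007),(0,0)]
for k in range(4):
    ps=pots(); print(ps)
    if not ps: break
    print(pick(ps[0][0],ps[0][1],*off[k]))
print(pots(),st()); shot("top","p2",140,140,340,180,2.35)
E
```

```text
[(np.float64(0.6139611968577804), np.float64(-0.03938981153918745), 100), (np.float64(0.44881821124014915), np.float64(-0.05625632322255581), 108), (np.float64(0.44033467379456726), np.float64(0.052856919642620494), 103)]
grip ('t', 30.1, 'p', [0.6143, -0.0395, 0.0147], 'F', [-2.4, 0.6, 7.2], 'T', [0.02, 0.28, 0.0], 'gap', 0.0242, 'gf', 58.4)
held 0.0244
('t', 33.2, 'p', [0.5654, 0.2538, 0.1095], 'F', [0.4, -0.6, 1.1], 'T', [-0.02, 0.02, -0.01], 'gap', 0.0243, 'gf', 58.8)
True
[(np.float64(0.44898022306570873), np.float64(-0.05607137474899899), 107), (np.float64(0.440115942717036), np.float64(0.05279540581751251), 103)]
grip ('t', 38.2, 'p', [0.4493, -0.0561, 0.0146], 'F', [-1.3, 0.6, 10.2], 'T', [0.15, 0.41, 0.03], 'gap', 0.0239, 'gf', 58.2)
held 0.0243
('t', 41.4, 'p', [0.5584, 0.2608, 0.1096], 'F', [0.1, -0.4, -0.2], 'T', [0.01, 0.02, 0.01], 'gap', 0.0241, 'gf', 58.8)
True
[(np.float64(0.439993972831477), np.float64(0.05271876829950305), 105)]
grip ('t', 46.1, 'p', [0.4403, 0.0527, 0.0146], 'F', [-2.5, -0.1, 10.4], 'T', [-0.09, 0.43, 0.01], 'gap', 0.0242, 'gf', 58.2)
held 0.0242
('t', 49.0, 'p', [0.5583, 0.2468, 0.1097], 'F', [0.5, 0.4, 1.0], 'T', [-0.0, 0.02, -0.02], 'gap', 0.0241, 'gf', 58.8)
True
[]
[] ('t', 50.7, 'p', [0.4507, 0.3192, 0.2782], 'F', [0.5, -0.8, -0.1], 'T', [0.03, -0.01, -0.0], 'gap', 0.0483, 'gf', 0.0)
```

View pics/p2.png

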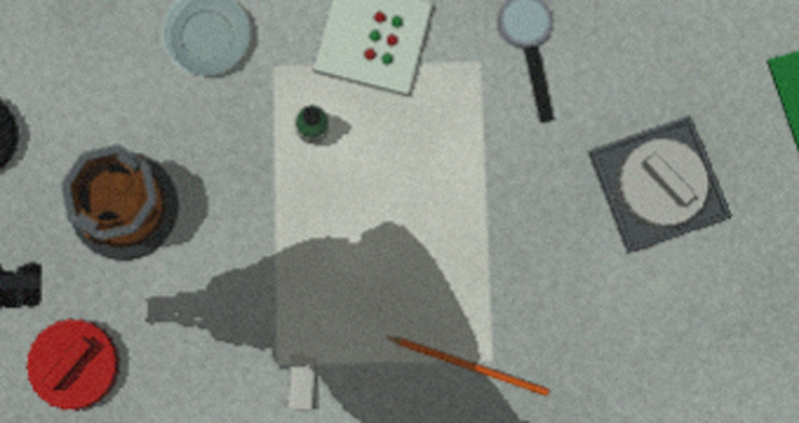

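```bash
python3 - <<'E'
from h import *
R=[.5693,-.2761]; D2=down(np.radians(219.8))
ctrl.move_to([*R,.15],D2); ctrl.move_gripper(.04)
print(ctrl.line_to([*R,.0405],feed=.05,max_force=8)); print(st())
ctrl.move_gripper(0); print(st())
ctrl.line_to([*R,.22],feed=.12); print(st())
ctrl.move_to([*J,.22],D2); ctrl.line_to([*J,.145],feed=.1); ctrl.pause(.2); print(st())
shot("scene","q1",300,190,160,150,5,1.1)
E
```

```text
False
('t', 55.6, 'p', [0.5694, -0.2761, 0.0407], 'F', [-0.8, -0.1, 0.4], 'T', [-0.02, 0.02, -0.0], 'gap', 0.0399, 'gf', 0.0)
('t', 55.9, 'p', [0.5695, -0.2762, 0.0408], 'F', [-1.0, -0.4, 4.1], 'T', [0.04, 0.05, -0.02], 'gap', 0.0131, 'gf', 59.1)
('t', 57.6, 'p', [0.5691, -0.276, 0.2194], 'F', [0.2, -0.2, -0.7], 'T', [-0.04, 0.02, -0.03], 'gap', 0.0126, 'gf', 58.5)
('t', 60.6, 'p', [0.5583, 0.2541, 0.1455], 'F', [-0.0, 0.6, -0.9], 'T', [-0.07, 0.01, 0.02], 'gap', 0.0124, 'gf', 58.5)
```

View pics/q1.png

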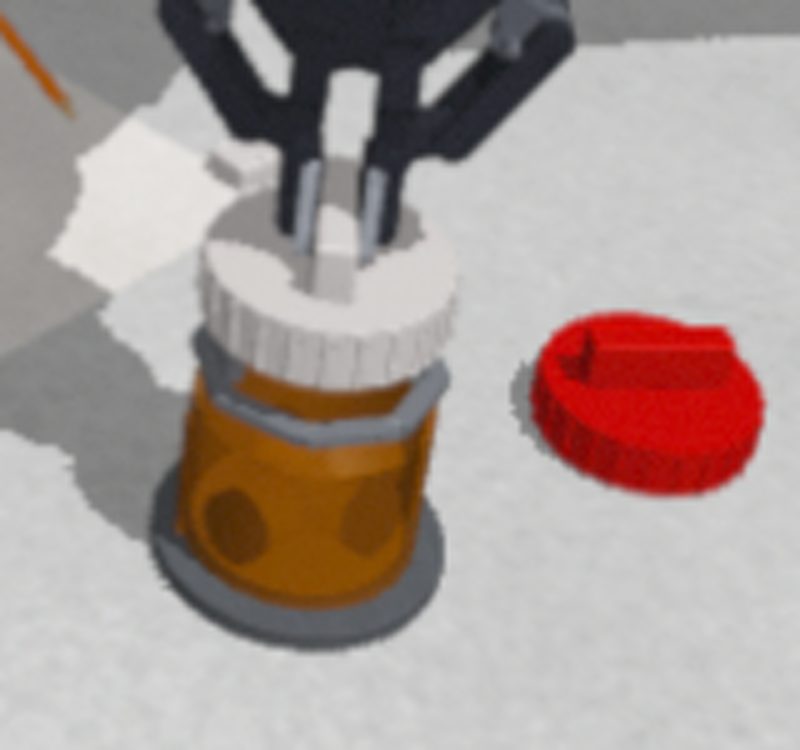

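```bash
python3 - <<'E'
from h import *
print(ctrl.line_to([*J,.128],feed=.02,max_force=6)); print(st())
for z in (.1245,.1225,.1205,.1185,.1175):
    ctrl.line_to([*J,z],feed=.02); ctrl.pause(.15); print(z,st())
    if ctrl.observe()['force'][2]>10.5: break
E
```

```text
False
('t', 61.7, 'p', [0.5581, 0.254, 0.1281], 'F', [0.7, 0.4, -0.6], 'T', [0.06, -0.01, 0.04], 'gap', 0.0126, 'gf', 58.5)
0.1245 ('t', 62.1, 'p', [0.5583, 0.2541, 0.1248], 'F', [1.6, 0.2, 3.6], 'T', [0.09, -0.26, -0.01], 'gap', 0.0125, 'gf', 59.2)
0.1225 ('t', 62.5, 'p', [0.5583, 0.2541, 0.1228], 'F', [0.7, 0.9, 5.8], 'T', [0.13, -0.31, 0.04], 'gap', 0.0124, 'gf', 59.4)
0.1205 ('t', 62.9, 'p', [0.5583, 0.2541, 0.1209], 'F', [1.4, -0.0, 7.6], 'T', [0.09, -0.16, -0.01], 'gap', 0.0127, 'gf', 59.6)
0.1185 ('t', 63.3, 'p', [0.5583, 0.2541, 0.1191], 'F', [-0.2, 0.3, 10.1], 'T', [0.05, -0.03, 0.02], 'gap', 0.0127, 'gf', 59.8)
0.1175 ('t', 63.7, 'p', [0.5583, 0.2541, 0.1181], 'F', [-0.4, -0.3, 9.4], 'T', [0.03, 0.05, 0.02], 'gap', 0.013, 'gf', 59.9)
```

```bash
python3 - <<'E'
from h import *
ctrl.line_to([*J,.1171],feed=.02); print(st())
for y in (205,190,175,162,154,150.5,148.5,147,145.5,144,142.5):
    ctrl.move_to([*J,.1171],down(np.radians(y))); ctrl.pause(.15); s=st(); print(y,s[5],s[7],s[3])
    if abs(s[7][2])>.9: print("stop");break
shot("scene","q2",300,190,160,150,5,1.1)
E
```

```text
('t', 64.0, 'p', [0.5583, 0.2541, 0.1178], 'F', [-0.7, 0.1, 10.5], 'T', [0.04, 0.0, -0.01], 'gap', 0.0128, 'gf', 59.9)
205 [-0.2, 0.1, 10.5] [0.06, 0.07, -0.28] [0.5583, 0.2541, 0.1178]
190 [0.0, 0.3, 11.1] [0.11, 0.07, -0.33] [0.5583, 0.2541, 0.1177]
175 [0.1, 0.1, 10.3] [0.09, 0.08, -0.37] [0.5583, 0.2541, 0.1177]
162 [0.0, 0.7, 10.0] [0.05, 0.1, -0.3] [0.5583, 0.2541, 0.1178]
154 [0.6, 0.2, 11.0] [0.03, 0.03, -0.26] [0.5583, 0.2541, 0.1177]
150.5 [-0.1, 0.0, 11.0] [0.03, 0.06, -0.01] [0.5583, 0.2541, 0.1178]
148.5 [-0.7, 0.4, 10.2] [0.02, 0.05, 0.12] [0.5583, 0.2541, 0.1178]
147 [0.1, 0.2, 10.4] [0.03, 0.05, 0.17] [0.5583, 0.2541, 0.1178]
145.5 [-1.3, 0.6, 10.1] [0.04, 0.03, 0.18] [0.5583, 0.2541, 0.1178]
144 [0.7, 0.1, 10.2] [0.19, -0.1, 0.33] [0.5585, 0.2543, 0.1178]
142.5 [1.9, 2.4, 8.0] [0.66, -0.49, 0.55] [0.5588, 0.2546, 0.1179]
```

View pics/q2.png

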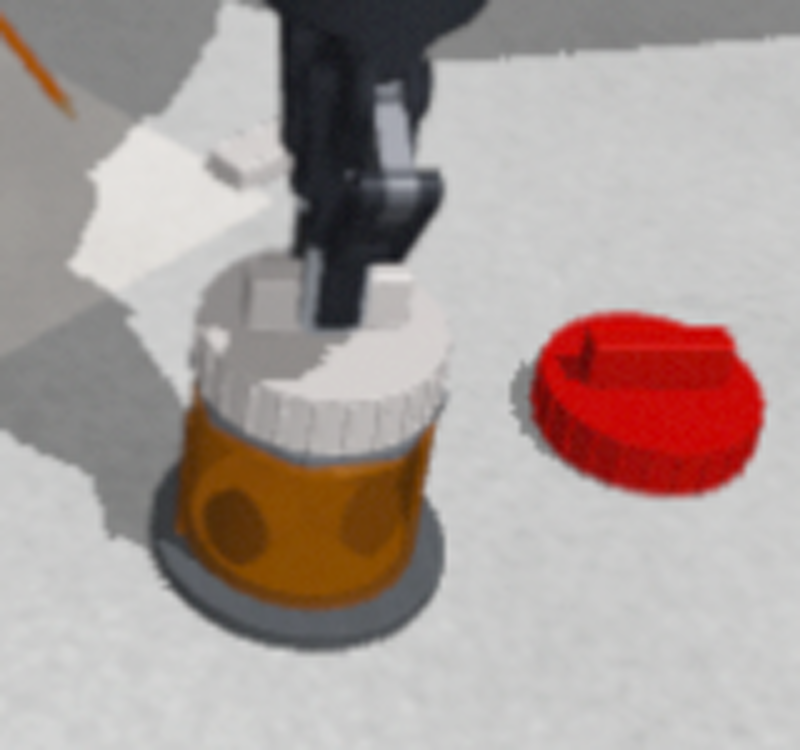

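```bash
python3 - <<'E'
from h import *
ctrl.move_to([*J,.1171],down(np.radians(146.5))); print(st())
for z in (.119,.121,.1228): ctrl.line_to([*J,z],feed=.02); ctrl.pause(.1); print(z,st())
ctrl.move_gripper(.04); ctrl.pause(.2); print(st())
ctrl.line_to([*J,.2],feed=.1); ctrl.move_to([.35,.3,.3],D); ctrl.pause(.3); print(st())
shot("top","e1",145,180,80,80,5)
a=get_image("scene")[190:340,300:460,::-1]; 
t=cv2.imread("pics/e1.png"); cv2.imwrite("pics/e2.png",np.hstack([t,cv2.resize(a,(400,400),interpolation=cv2.INTER_CUBIC)]))
E
```

```text
('t', 69.1, 'p', [0.5586, 0.2544, 0.1178], 'F', [0.8, 2.0, 10.8], 'T', [0.4, -0.24, -0.01], 'gap', 0.0126, 'gf', 60.0)
0.119 ('t', 69.5, 'p', [0.5586, 0.2544, 0.1197], 'F', [1.7, 2.9, 8.6], 'T', [0.49, -0.3, 0.0], 'gap', 0.0125, 'gf', 59.8)
0.121 ('t', 69.8, 'p', [0.5586, 0.2544, 0.1216], 'F', [2.4, 1.1, 6.9], 'T', [0.56, -0.49, -0.02], 'gap', 0.0127, 'gf', 59.6)
0.1228 ('t', 70.2, 'p', [0.5585, 0.2544, 0.1232], 'F', [2.0, 2.6, 4.4], 'T', [0.53, -0.52, 0.02], 'gap', 0.0122, 'gf', 59.4)
('t', 70.7, 'p', [0.5579, 0.254, 0.1227], 'F', [0.3, 0.2, 0.4], 'T', [0.02, -0.04, 0.05], 'gap', 0.0401, 'gf', 0.0)
('t', 72.9, 'p', [0.3506, 0.2999, 0.2995], 'F', [0.7, 0.1, -0.3], 'T', [0.01, 0.04, 0.02], 'gap', 0.0402, 'gf', 0.0)
```

View pics/e2.png

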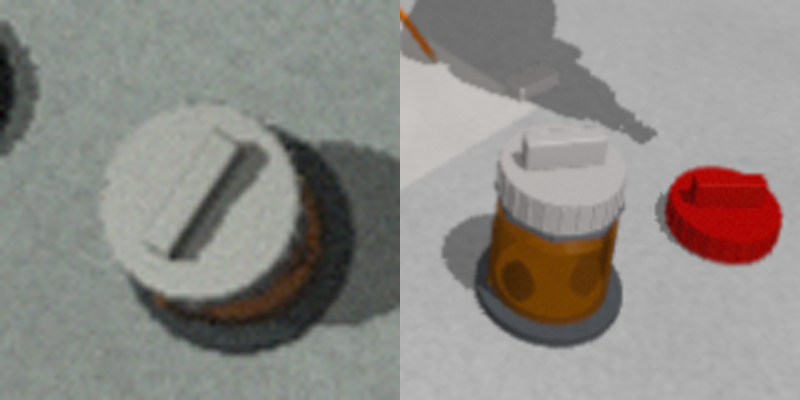

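```bash
python3 - <<'E'
from h import *
for n,(x,y,w,h) in (("scene",(335,235,60,42)),("top",(165,200,40,40))):
    a=cv2.imread(f"{n}0_raw.png",0); b=cv2.cvtColor(get_image(n),cv2.COLOR_RGB2GRAY)
    M=np.eye(2,3,dtype=np.float32); c,M=cv2.findTransformECC(a[y:y+h,x:x+w],b[y:y+h,x:x+w],M,cv2.MOTION_EUCLIDEAN)
    ctr=np.array([w/2,h/2,1]); print(n,c,"shift",M@ctr-ctr[:2],"rot",np.degrees(np.arctan2(M[1,0],M[0,0])))
X=np.array([[.558,.254,.112],[.558,.254,.1145]]); print(np.diff(w2px("scene",X),axis=0))
E
```

```text
scene 0.9110035434388982 shift [-0.12740093  1.12125555] rot 1.5151757
top 0.9906521972953787 shift [0.27810318 0.08122565] rot -0.1092819
[[ 0.15256868 -1.15254539]]
```

```bash
python3 - <<'E'
from h import *
ctrl.move_joints([-1.309,.263,-.048,1.259,0,1.415]); ctrl.pause(.5); print(st())
a=cv2.imread("scene0_raw.png"); b=get_image("scene")[:,:,::-1].copy(); cv2.imwrite("f_raw.png",b)
for nm,(x,y,w,h) in dict(cap=(333,232,64,46),base=(328,285,64,32),red=(400,245,60,45)).items():
    g=[cv2.cvtColor(np.ascontiguousarray(i[y:y+h,x:x+w]),cv2.COLOR_BGR2GRAY) for i in(a,b)]
    c,M=cv2.findTransformECC(*g,np.eye(2,3,dtype=np.float32),cv2.MOTION_TRANSLATION); print(nm,c,M[:,2])
s=lambda i:cv2.resize(i[225:325,322:402],(400,500),interpolation=cv2.INTER_CUBIC)
cv2.imwrite("pics/f.png",np.hstack([s(a),s(b)]))
E
```

```text
('t', 76.4, 'p', [0.2128, -0.4803, 0.2394], 'F', [0.2, -0.0, -1.4], 'T', [0.01, 0.01, -0.02], 'gap', 0.04, 'gf', 0.0)
cap 0.9897915438770394 [-0.04487782 -0.0953092 ]
base 0.9874190299630594 [ 0.00106755 -0.08436729]
red 0.9999586224064811 [-0.00726241  0.00857732]
```

View pics/f.png

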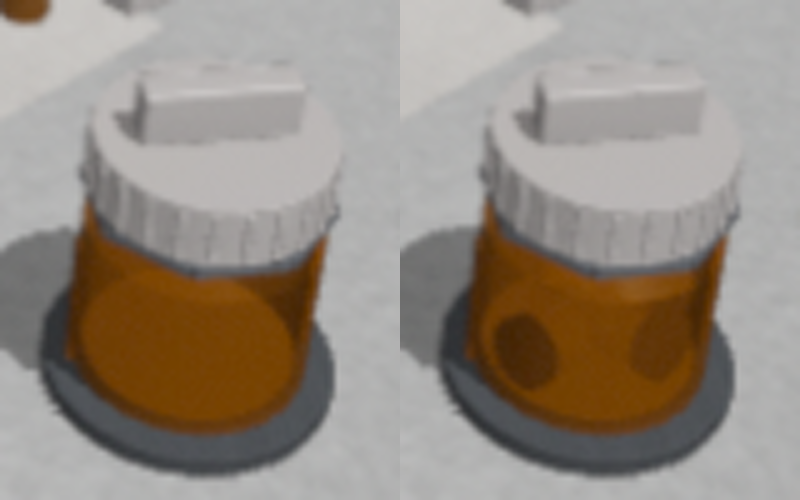

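With the arm out of the way the cap matches its starting locked pose to within 0.1 px. The earlier apparent shift was an effect of the arm's shadow.

```bash
python3 -c "
from plant import ctrl
print(ctrl.finish_job())"
```

```text
the job is handed in; nothing more can be done
None
```

The job is handed in: all four pots are in the jar and the cap is back on and locked, its final image matching its starting locked pose to within 0.1 px; the hand-in call gave no verdict.

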